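# Stack the tapered rivet tubs, snug but not jammed

### The job

Clear the bench by nesting the tapered tubs upright: put the orange open tub into the grey tub on the wooden block, then the blue lidded tub into the orange one. When each is in, seat it with a light push straight down of about 8 N, held for half a second (orange before blue), never so hard that the tapers jam (15 N or more). Let go at the end, and leave the other things on the bench alone.

Things in the scene. Friction and masses are not known exactly. Their poses are not given: they have to be found in the camera images.
- holder_mouth (a point): Centre of the mouth, at the rim, of the grey tapered tub screwed on a fixed wooden block; z up. Rim 138 mm above the bench, opening 54 mm wide, 63 mm over the outside; the bore narrows by 0.18 mm of diameter per mm of depth. The orange tub goes in foot first until the tapers touch, with its rim 44 to 60 mm above the grey rim: this differs each time and cannot be seen.
- open_tub_mid (a point): Orange open tub, loose, 120 mm tall, upright; point on its axis half-way up (60 mm above its foot), z up. Outside 42 mm in diameter at the foot, widening to 57 mm at 85 mm height, then a straight grip band 58 mm in diameter from 87 mm up to the rim. Mouth 54 mm wide, bore narrowing by 0.18 mm per mm of depth. About 0.11 kg, varies.
- lidded_tub_mid (a point): Blue tub with a flat white lid, loose, same outside shape and height (120 mm) as the orange one; point on its axis half-way up, z up. About 0.17 kg, varies. Nested in the orange tub it stops when the tapers touch, its top 49 to 54 mm above the orange rim; this fit is stiff and the push goes on into the springy liner under the orange tub.
- liner (a joint): How far the springy tapered rubber liner inside the grey tub is pressed down, in m: 0 unloaded, more as it is pressed, 1 mm per 2.5 N (tub weights count too: about 0.5 mm for the orange, 1 to 1.5 mm with both). It springs back up, with the tubs, when the push ends. Past 7.5 mm the tapers jam.
- holder: Fixed wooden block 110 x 110 x 18 mm carrying the grey tub; origin at the centre of its underside, z up. A tub that enters off-centre touches one side of the bore early (1 mm off: about 11 mm early); let go there, it drops and centres itself.
- open_tub: The orange tub; origin at the centre of its foot, z up along its axis.
- lidded_tub: The blue lidded tub; origin at the centre of its foot, z up along its axis.
- slab: Bystander: dark steel slab 90 x 130 x 25 mm lying flat; origin at the centre of its underside.
- mallet: Bystander: wooden mallet lying flat, about 235 mm long, 48 mm high at the head; origin on the bench under the handle's middle, handle to -x, head at +x.
- wax: Bystander: yellow round wax cake, 68 mm in diameter, 26 mm high; origin at the centre of its underside.

How it is judged:
On the way, in this order (a step that is already met when the one before it is completed fails the run):
1. the orange tub is in the grey one and pressed lightly, the liner down by more than 2.6 mm (horizontal distance between open_tub_mid and holder_mouth below 0.006 m and height (world z) of open_tub_mid below 0.148 m and value of joint liner above 0.0026 m), for 0.2 s.
2. the blue tub is in the orange one and pressed lightly, the liner down by more than 3.2 mm (horizontal distance between open_tub_mid and holder_mouth below 0.006 m and height (world z) of open_tub_mid below 0.148 m and horizontal distance between lidded_tub_mid and open_tub_mid below 0.006 m and distance between lidded_tub_mid and open_tub_mid below 0.062 m and value of joint liner above 0.0032 m), for 0.2 s.
At the end, for the whole second after the job is handed in: The orange tub stands in the grey one (axes within 6 mm at its middle, its middle less than 148 mm above the bench) and the blue tub in the orange one (middles within 6 mm sideways and 62 mm along), both within 4 degrees of upright, released and at rest (horizontal distance between open_tub_mid and holder_mouth below 0.006 m and height (world z) of open_tub_mid below 0.148 m and horizontal distance between lidded_tub_mid and open_tub_mid below 0.006 m and distance between lidded_tub_mid and open_tub_mid below 0.062 m and angle between each of open_tub, lidded_tub's own z axis and vertical below 0.07 rad and linear speed of each of open_tub, lidded_tub below 0.02 m/s); the robot touches nothing.
It fails at once if the tubs are pushed so hard that they jam (the liner pressed down by more than 7.5 mm) (value of joint liner above 0.0075 m).
It fails at once if the slab is moved by more than 20 mm (distance of slab from where it was at the start of the episode above 0.02 m).
It fails at once if the mallet is moved by more than 20 mm (distance of mallet from where it was at the start of the episode above 0.02 m).
It fails at once if the wax is moved by more than 20 mm (distance of wax from where it was at the start of the episode above 0.02 m).
It also fails if it takes over 72 s, if anything falls off the work surface, if the arm or the gripper's body presses on something with over 40 N, if the wrist force passes 120 N, or if a joint passes its speed limit or range.

### The arm

A 6-joint arm with a two-finger parallel gripper is mounted at the origin on the work surface. World frame = base frame: x ahead of the robot, y to its left, z up, the work surface at z = 0. Lengths are in m, angles in rad, forces in N, time in s.
With the tool pointing down it reaches from about 0.375 to 0.925 m from the base axis. Payload 5.7 kg.
Tool frame: the origin (TCP) lies midway between the tips of the shut fingers; the grasp point (between the pads) lies bot.tcp_to_grasp behind it (bot.tcp_to_grasp is the distance from the TCP to the grasp point, in m); z points along the fingers, x is the direction in which the jaws open and shut, and the axes are right-handed (so a half turn about z gives the same grasp; the last joint's range is limited). The gripper opens to 88 mm and grips with 3 to 60 N. Pads are 20 mm wide; open, the fingers measure 115 mm over their backs; the gripper's body (75 mm by 178 mm) begins 61 mm behind the grasp point.
Start: joints at [-1.384, 0.359, 1.51, -0, 1.272, -0.115], TCP at [0.178, -0.573, 0.223] pointing down, gripper open.
Joint ranges: [-2.97, 2.97], [-1.01, 2.36], [0.21, 2.38], [-0.96, 4.11], [0.2, 2.71], [-2.98, 2.98]. Speed limits (rad/s): [2.39, 2.39, 3.14, 3.14, 3.14, 3.14].

### API

Orientations are given as a unit quaternion [x, y, z, w].
In Python, from workcell import bot gives the robot as it stands. The module is installed in compiled form; this text tells all that it offers.
- The arm moves only by the tool drive_tool, never from a script. Its argument "series" is a list of rows, each an object of numbers: "gripper": the opening, from -1 (shut) to 1 (fully open); "dx", "dy", "dz": the shift along the tool's x, y, z in cm; "yaw": the turn about the tool's z in rad. In form: [{"gripper": .., "dx": .., "dy": .., "dz": .., "yaw": ..}, ...]. A call has 1 to 10 rows; each row shifts and turns the commanded pose from where the row before left it, along the tool's axes as they then stand; what a row does not reach is not made up. A row lasts 1/8 s, in which the tool goes at most 62.5 mm and 10.7 degrees, less where a joint would pass 70% of its speed; a pose out of reach is approached as far as the arm can. A call with a gripper value outside its range is refused whole. The fingers move at their own pace and stop on an object; the grip force is fixed at half the most. Time passes only in rows, so rows that do not move let the fingers close. It gives the time, the measured TCP pose, the force and the opening at its end, in the units of the state.
- bot.state(): the state, without advancing time (a new reading comes with each control period).
- bot.get_image(name): name is "scene" or "top" or "wrist"; returns a dict with "img" (420x560x3 uint8, red, green, blue), "depth" (420x560 float32, m along the optical axis (not along the pixel's ray), 0 where there is no reading), "fx", "fy", "cx", "cy" (pixels), "rvec" (rotation vector, rad) and "tvec" (3), from world to camera coordinates, as OpenCV has them. Camera axes: x right, y down, z forward; pixel columns grow to the right and rows downward; lengths in m; the calibration is good to about 2 mm. A picture is of the moment at which its call begins.
- bot.finish_job(): hands the job in, once; it reports no verdict.
The state is a dict: "t": time; "joint_positions": joint angles; "qd": joint speeds; "joint_efforts": joint torques, N m; "tcp_pos": TCP position; "tool_rot": TCP orientation; "wrist_force": force on the tool from outside, world axes, zero at the start; "ft_torque": the same for the moment, N m; "gripper_width": opening from 0.0 (shut) to 1.0 (fully open).
Only numpy, scipy, OpenCV 4.12 (cv2) and the standard library are available. Lean on these libraries where they do the work, as an engineer would, in place of code of your own. Each camera call takes 0.05 s, during which the arm holds its last target.

## Working session

There is one attempt and no reset: what is moved stays moved. The work goes in short steps, Python scripts to look and compute and a tool call to move; the robot and the scene stay as the last step left them, time stands still between calls to the robot, and variables do not carry over. Pictures are saved under pics/ and viewed, and the job is handed in when it is done.

Besides the shell and the picture viewer there is one more tool, called after "Request:" as name([rows], argument=value, ...), one row to a line, values as JSON. drive_tool: Moves the arm, as the interface text tells. Its arguments: {"type":"object","properties":{"series":{"type":"array","items":{"type":"object","properties":{"gripper":{"type":"number"},"dx":{"type":"number"},"dy":{"type":"number"},"dz":{"type":"number"},"yaw":{"type":"number"}}}}},"required":["series"]}

```bash
mkdir -p pics; cat > h.py <<'E'
import numpy as np, cv2
from workcell import bot
def grab(name,tag):
    d=bot.get_image(name); cv2.imwrite(f"pics/{tag}.png",d["img"][:,:,::-1]); np.savez(f"pics/{tag}.npz",**d); return d
def cloud(d):
    R,_=cv2.Rodrigues(np.array(d["rvec"],float)); t=np.array(d["tvec"],float).ravel()
    v,u=np.mgrid[:420,:560]; z=d["depth"]
    P=np.stack([(u-d["cx"])/d["fx"]*z,(v-d["cy"])/d["fy"]*z,z],-1)
    W=(P-t)@R; W[z<=0]=np.nan
    return W
E
python3 - <<'E'
from h import *
s=bot.state(); print(s, bot.tcp_to_grasp)
grab("scene","s0");grab("top","t0")
E
```

```text
{'t': 0.0, 'joint_positions': array([-1.38415582e+00,  3.59519256e-01,  1.51143500e+00, -1.82780773e-05,
        1.27249788e+00, -1.15104826e-01]), 'qd': array([-0.001661  ,  0.00017599, -0.00059448, -0.00067858, -0.00069696,
        0.0001191 ]), 'joint_efforts': array([-6.01029060e-04, -5.15376699e+01, -2.70721972e+01,  6.74076495e-02,
        3.47093598e-02, -1.41904297e-04]), 'tcp_pos': array([ 0.17816561, -0.57220731,  0.22180014]), 'tool_rot': array([ 8.05354319e-01, -5.92793013e-01, -6.86465675e-04, -6.27103936e-04]), 'wrist_force': array([-0.13657296, -0.30845186,  0.10719079]), 'ft_torque': array([ 0.00187267, -0.00323453, -0.00991229]), 'gripper_width': 0.9974291680484372} 0.0187
```

View pics/s0.png

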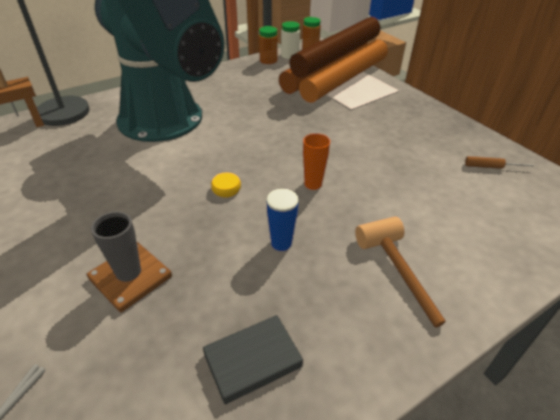

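View pics/t0.png

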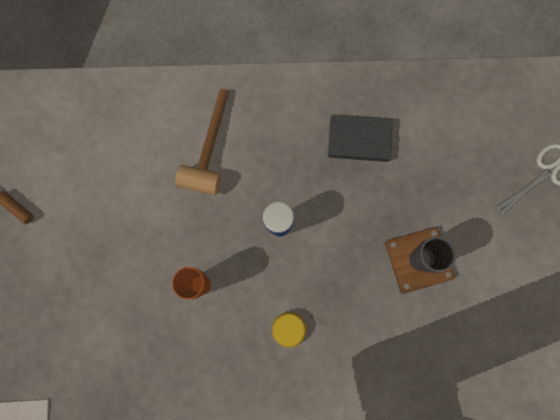

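The scene view shows the grey mouth near (115,226), the orange rim near (316,143) and the blue lid near (283,199). In the top view they are near (437,253), (189,282) and (278,217). Next I measure the rims from depth.

```bash
cat > m.py <<'E'
from h import *
def circ(p):
    A=np.c_[2*p,np.ones(len(p))]; s=np.linalg.lstsq(A,(p**2).sum(1),rcond=None)[0]
    return s[:2],np.sqrt(s[2]+s[:2]@s[:2])
def meas(W,uv,r,lab,zr):
    v,u=np.mgrid[:420,:560]
    m=(np.hypot(u-uv[0],v-uv[1])<r)&(W[...,2]>zr[0])&(W[...,2]<zr[1])
    p=W[m]; 
    if len(p)<8: print(lab,"few",len(p)); return
    h=cv2.convexHull(p[:,:2].astype(np.float32))[:,0].astype(float)
    c,rr=cv2.minEnclosingCircle(h.astype(np.float32))
    cc,r2=circ(p[:,:2])
    print(lab,len(p),"z",np.percentile(p[:,2],[5,50,95]).round(4),"encl",np.round(c,4),round(rr,4),"circ",cc.round(4),r2.round(4),"dist",np.hypot(*c).round(3))
if __name__=="__main__":
  for cam,pts in (("s0",dict(grey=(115,226),orange=(316,143),blue=(283,199))),("t0",dict(grey=(437,253),orange=(189,282),blue=(278,217)))):
    d=np.load(f"pics/{cam}.npz"); W=cloud(d)
    for k,uv in pts.items():
        z=W[uv[1]-30:uv[1]+30,uv[0]-30:uv[0]+30,2]; zt=np.nanpercentile(z,99.7); print(k,"top z",zt.round(4))
        meas(W,uv,32,cam+k,(.13,.146) if k=="grey" else (.114,.127))
  d=np.load("pics/t0.npz");W=cloud(d)
  for n,(a,b) in dict(slab=(360,138),wax=(289,330),malhead=(198,180),malend=(223,93)).items(): print(n,W[b,a].round(3))
E
python3 m.py
python3 - <<'E'
from h import *
a=[cv2.imread("pics/t0.png")[y-32:y+32,x-32:x+32] for x,y in((437,253),(189,282),(278,217))]
cv2.imwrite("pics/crop0.png",np.hstack([cv2.resize(i,(260,260),interpolation=2) for i in a]))
E
```

```text
grey top z 0.139
s0grey 461 z [0.1305 0.1354 0.1386] encl [ 0.5055 -0.2497] 0.0332 circ [ 0.5062 -0.2497] 0.0295 dist 0.564
orange top z 0.1206
s0orange 172 z [0.1144 0.1183 0.1208] encl [0.463  0.1927] 0.0305 circ [0.4638 0.1929] 0.0276 dist 0.502
blue top z 0.1218
s0blue 560 z [0.1155 0.1198 0.1215] encl [0.5808 0.0296] 0.029 circ [0.5826 0.0284] 0.0205 dist 0.582
grey top z 0.1407
t0grey 345 z [0.1307 0.1374 0.1402] encl [ 0.5023 -0.2527] 0.032 circ [ 0.5018 -0.2519] 0.0292 dist 0.562
orange top z 0.1216
t0orange 156 z [0.115  0.1192 0.122 ] encl [0.4602 0.1897] 0.0292 circ [0.4599 0.1893] 0.0277 dist 0.498
blue top z 0.1233
t0blue 752 z [0.1166 0.1197 0.1223] encl [0.5768 0.0266] 0.0289 circ [0.5762 0.0267] 0.0202 dist 0.577
slab [ 0.757 -0.145  0.025]
wax [0.369 0.011 0.023]
malhead [0.668 0.19  0.045]
malend [0.866 0.144 0.021]
```

View pics/crop0.png

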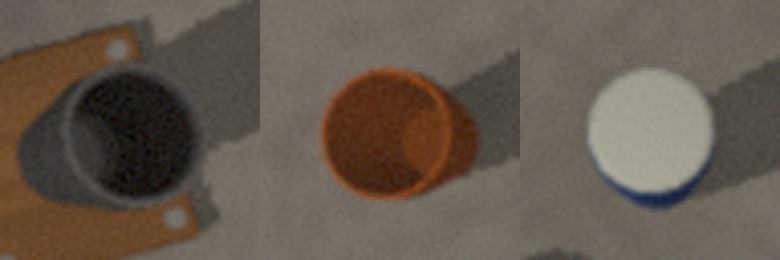

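```bash
cat >> h.py <<'E'
from scipy.spatial.transform import Rotation as Ro
def go(x,y,z,yaw=None):
    s=bot.state(); R=Ro.from_quat(s["tool_rot"]).as_matrix()
    d=R.T@(np.array([x,y,z])-s["tcp_pos"])*100
    print("t",round(s["t"],2),"tcp",s["tcp_pos"].round(4),"F",s["wrist_force"].round(2),"w",round(s["gripper_width"],3),"d cm",d.round(2),"xaxis",R[:,0].round(3),"zaxis",R[:,2].round(4))
E
python3 -c "
from h import *
go(.504,-.251,.223)"
```

```text
t 0.1 tcp [ 0.1782 -0.5723  0.2219] F [ 1.24 -0.21  0.65] w 0.999 d cm [-20.99 -40.65  -0.07] xaxis [ 0.297 -0.955 -0.002] zaxis [-3.0e-04  1.6e-03 -1.0e+00]
```

Request:
drive_tool([
  {"gripper": 1, "dx": -2.3, "dy": -4.5, "dz": -0.3},
  {"gripper": 1, "dx": -2.3, "dy": -4.5, "dz": -0.3},
  {"gripper": 1, "dx": -2.3, "dy": -4.5, "dz": -0.3},
  {"gripper": 1, "dx": -2.3, "dy": -4.5, "dz": -0.3},
  {"gripper": 1, "dx": -2.3, "dy": -4.5, "dz": -0.3},
  {"gripper": 1, "dx": -2.3, "dy": -4.5, "dz": -0.3},
  {"gripper": 1, "dx": -2.3, "dy": -4.5, "dz": -0.3},
  {"gripper": 1, "dx": -2.3, "dy": -4.5, "dz": -0.3},
  {"gripper": 1, "dx": -2.3, "dy": -4.5},
  {"gripper": 1, "dx": 0, "dy": 0, "dz": 0},
])

```text
validation failed for argument at $.se...
```

```bash
python3 -c "
from h import *
d=grab('wrist','w1')
go(.504,-.251,.223)
W=cloud(d)
z=W[...,2]; print(np.nanpercentile(z,[1,50,99,99.9]))
R,_=cv2.Rodrigues(d['rvec']); print('cam', -R.T@d['tvec'].ravel(), R)
"
```

```text
t 0.15 tcp [ 0.1782 -0.5724  0.222 ] F [-0.29 -0.24  0.94] w 1.001 d cm [-21.   -40.66  -0.06] xaxis [ 0.297 -0.955 -0.001] zaxis [-3.0e-04  1.3e-03 -1.0e+00]
[-7.52625439e-01 -3.00583637e-04  3.41001462e-01  3.42101200e-01]
cam [ 0.25003971 -0.55095633  0.3832605 ] [[ 0.29678872 -0.95494144 -0.00181894]
 [-0.91895026 -0.28611991  0.27141446]
 [-0.25970535 -0.07888124 -0.96246085]]
```

View pics/w1.png

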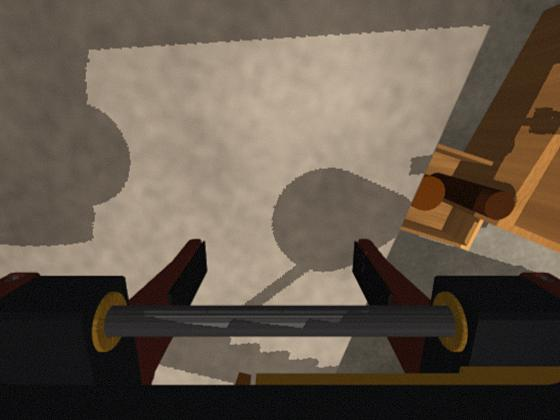

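The wrist view shows only the bench and the open fingers near (180,270) and (380,270). The move was refused, probably because some keys were missing, so I'll send every key in each row.

Request:
drive_tool([
  {"gripper": 1, "dx": -2.3, "dy": -4.5, "dz": -0.3, "yaw": 0},
  {"gripper": 1, "dx": -2.3, "dy": -4.5, "dz": -0.3, "yaw": 0},
  {"gripper": 1, "dx": -2.3, "dy": -4.5, "dz": -0.3, "yaw": 0},
  {"gripper": 1, "dx": -2.3, "dy": -4.5, "dz": -0.3, "yaw": 0},
  {"gripper": 1, "dx": -2.3, "dy": -4.5, "dz": -0.3, "yaw": 0},
  {"gripper": 1, "dx": -2.3, "dy": -4.5, "dz": -0.3, "yaw": 0},
  {"gripper": 1, "dx": -2.3, "dy": -4.5, "dz": -0.3, "yaw": 0},
  {"gripper": 1, "dx": -2.3, "dy": -4.5, "dz": -0.3, "yaw": 0},
  {"gripper": 1, "dx": -2.3, "dy": -4.5, "dz": 0, "yaw": 0},
  {"gripper": 1, "dx": 0, "dy": 0, "dz": 0, "yaw": 0},
])

```text
t: 1.4
tcp_pos: [0.5054, -0.2523, 0.2464]
tool_rot: [0.807, -0.591, -0.0, -0.0]
wrist_force: [0.0, -0.3, 0.2]
gripper_width: 1.002
```

```bash
python3 -c "
from m import *
d=grab('wrist','w1')
go(.504,-.251,.25)
W=cloud(d)
meas(W,(280,200),400,'grey',(.13,.146))
"
```

```text
t 1.45 tcp [ 0.504  -0.2537  0.2463] F [ 0.09 -0.04 -0.34] w 1.004 d cm [-0.26 -0.08 -0.37] xaxis [ 0.3   -0.954 -0.001] zaxis [-7.e-04  3.e-04 -1.e+00]
grey 958 z [0.1305 0.1369 0.1383] encl [ 0.5041 -0.2518] 0.0316 circ [ 0.5048 -0.2517] 0.0293 dist 0.564
```

View pics/w1.png

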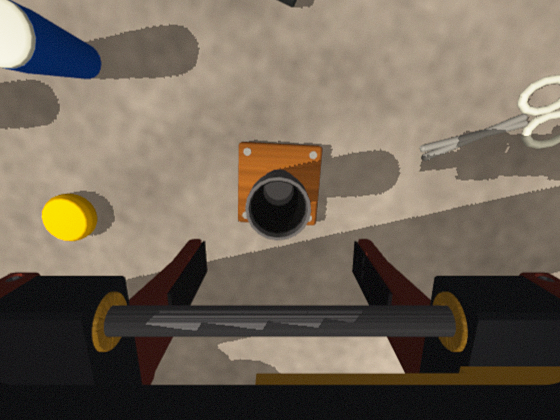

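Wrist view: grey rim centred at about (278,207). The fit gives (0.504,-0.252), which agrees with the other cameras. On to the orange tub.

Request:
drive_tool([
  {"gripper": 1, "dx": -4.85, "dy": -1.04, "dz": 0, "yaw": 0},
  {"gripper": 1, "dx": -4.85, "dy": -1.04, "dz": 0, "yaw": 0},
  {"gripper": 1, "dx": -4.85, "dy": -1.04, "dz": 0, "yaw": 0},
  {"gripper": 1, "dx": -4.85, "dy": -1.04, "dz": 0, "yaw": 0},
  {"gripper": 1, "dx": -4.85, "dy": -1.04, "dz": 0, "yaw": 0},
  {"gripper": 1, "dx": -4.85, "dy": -1.04, "dz": 0, "yaw": 0},
  {"gripper": 1, "dx": -4.85, "dy": -1.04, "dz": 0, "yaw": 0},
  {"gripper": 1, "dx": -4.85, "dy": -1.04, "dz": 0, "yaw": 0},
  {"gripper": 1, "dx": -4.85, "dy": -1.04, "dz": 0, "yaw": 0},
  {"gripper": 1, "dx": 0, "dy": 0, "dz": 0, "yaw": 0},
])

```text
t: 2.7
tcp_pos: [0.4626, 0.191, 0.2466]
tool_rot: [0.806, -0.592, -0.0, -0.0]
wrist_force: [0.7, -0.5, -0.2]
gripper_width: 0.997
```

```bash
python3 -c "
from m import *
d=grab('wrist','w2')
go(.462,.191,.25)
W=cloud(d)
m=(W[...,2]>.1)&(W[...,2]<.13)
img=d['img'].astype(int)
o=m&(img[...,0]>img[...,2]*2)
v,u=np.nonzero(o); print(u.mean(),v.mean())
W2=W.copy(); W2[~o]=np.nan
meas(W2,(280,200),400,'orange',(.114,.127))
"
```

```text
t 2.75 tcp [0.4628 0.1895 0.2465] F [-0.54 -0.5   0.81] w 1.0 d cm [-0.17  0.03 -0.35] xaxis [ 0.299 -0.954  0.001] zaxis [-4.e-04 -8.e-04 -1.e+00]
278.24 206.36216216216215
orange 473 z [0.1146 0.1188 0.1202] encl [0.4621 0.1915] 0.0291 circ [0.4625 0.1913] 0.0275 dist 0.5
```

View pics/w2.png

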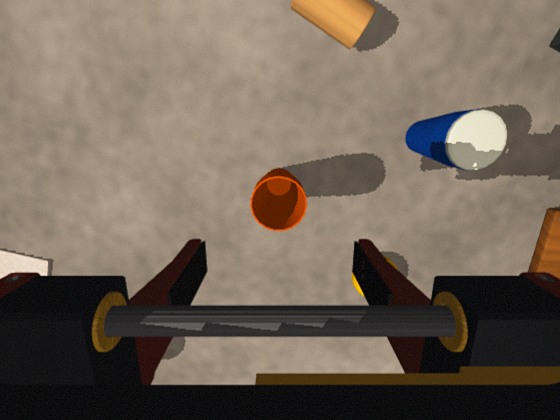

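Orange rim at about (278,200) in the wrist view, fitted at (0.462,0.191), consistent with the first measurement. Descend and grip.

Request:
drive_tool([
  {"gripper": 1, "dx": -0.17, "dy": 0.05, "dz": 3.5, "yaw": 0},
  {"gripper": 1, "dx": 0, "dy": 0, "dz": 4, "yaw": 0},
  {"gripper": 1, "dx": 0, "dy": 0, "dz": 4, "yaw": 0},
  {"gripper": 1, "dx": 0, "dy": 0, "dz": 3, "yaw": 0},
  {"gripper": 1, "dx": 0, "dy": 0, "dz": 1.2, "yaw": 0},
  {"gripper": 1, "dx": 0, "dy": 0, "dz": 0, "yaw": 0},
  {"gripper": -1, "dx": 0, "dy": 0, "dz": 0, "yaw": 0},
  {"gripper": -1, "dx": 0, "dy": 0, "dz": 0, "yaw": 0},
  {"gripper": -1, "dx": 0, "dy": 0, "dz": 0, "yaw": 0},
  {"gripper": -1, "dx": 0, "dy": 0, "dz": 0, "yaw": 0},
])

```text
t: 4.0
tcp_pos: [0.4626, 0.1915, 0.0903]
tool_rot: [0.805, -0.593, 0.0, -0.001]
wrist_force: [-0.2, 0.5, 4.5]
gripper_width: 0.649
```

```bash
python3 -c "
from m import *
d=grab('wrist','w3')
go(.462,.1913,.089)
W=cloud(d)
img=d['img'].astype(int)
o=(img[...,0]>img[...,2]*2)
W2=W.copy(); W2[~o]=np.nan
meas(W2,(280,270),90,'orange',(.114,.127))
"
```

```text
t 4.05 tcp [0.4626 0.1915 0.0903] F [-0.23  1.3   5.14] w 0.652 d cm [0.   0.06 0.13] xaxis [ 0.298 -0.955 -0.   ] zaxis [ 1.2e-03  5.0e-04 -1.0e+00]
orange 1840 z [0.1147 0.119  0.1244] encl [0.4738 0.1943] 0.0382 circ [0.4634 0.191 ] 0.0292 dist 0.512
```

View pics/w3.png

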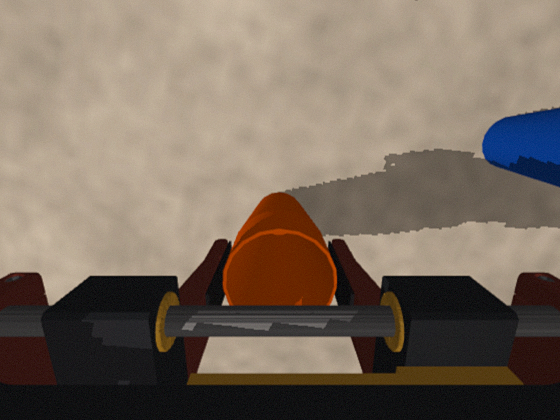

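The orange tub is gripped on its band, rim at about (280,268), opening 57 mm. Lift and carry it.

Request:
drive_tool([
  {"gripper": -1, "dx": 0, "dy": 0, "dz": -1, "yaw": 0},
  {"gripper": -1, "dx": 0, "dy": 0, "dz": -3, "yaw": 0},
  {"gripper": -1, "dx": 0, "dy": 0, "dz": -4, "yaw": 0},
  {"gripper": -1, "dx": 0, "dy": 0, "dz": -4, "yaw": 0},
  {"gripper": -1, "dx": 0, "dy": 0, "dz": -3, "yaw": 0},
  {"gripper": -1, "dx": 2, "dy": 0.4, "dz": -1.5, "yaw": 0},
  {"gripper": -1, "dx": 4, "dy": 0.9, "dz": 0, "yaw": 0},
  {"gripper": -1, "dx": 4.5, "dy": 1, "dz": 0, "yaw": 0},
  {"gripper": -1, "dx": 4.5, "dy": 1, "dz": 0, "yaw": 0},
  {"gripper": -1, "dx": 4.5, "dy": 1, "dz": 0, "yaw": 0},
])

```text
t: 5.3
tcp_pos: [0.4786, -0.009, 0.255]
tool_rot: [0.805, -0.593, -0.0, 0.0]
wrist_force: [0.2, -0.3, -2.2]
gripper_width: 0.653
```

Request:
drive_tool([
  {"gripper": -1, "dx": 4.5, "dy": 1, "dz": 0, "yaw": 0},
  {"gripper": -1, "dx": 4.5, "dy": 1, "dz": 0, "yaw": 0},
  {"gripper": -1, "dx": 4.5, "dy": 1, "dz": 0, "yaw": 0},
  {"gripper": -1, "dx": 4, "dy": 0.8, "dz": 0, "yaw": 0},
  {"gripper": -1, "dx": 4, "dy": 0.8, "dz": 0, "yaw": 0},
  {"gripper": -1, "dx": 2, "dy": 0.3, "dz": 0, "yaw": 0},
  {"gripper": -1, "dx": 0, "dy": 0, "dz": 0, "yaw": 0},
  {"gripper": -1, "dx": 0, "dy": 0, "dz": 0, "yaw": 0},
])

```text
t: 6.3
tcp_pos: [0.5017, -0.2451, 0.2545]
tool_rot: [0.806, -0.593, -0.001, -0.0]
wrist_force: [-0.0, -0.2, -1.2]
gripper_width: 0.65
```

```bash
python3 -c "
from m import *
for c in ('wrist','scene','top'): grab(c,c+'4')
go(.5042,-.2518,.26)
"
```

```text
t 6.45 tcp [ 0.5019 -0.2452  0.2547] F [-0.33  0.12 -1.68] w 0.649 d cm [ 0.7  -0.02 -0.53] xaxis [ 0.299 -0.954 -0.001] zaxis [-3.e-04  6.e-04 -1.e+00]
```

View pics/wrist4.png

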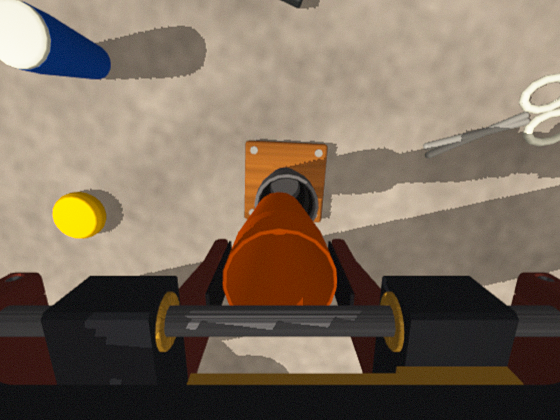

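View pics/scene4.png

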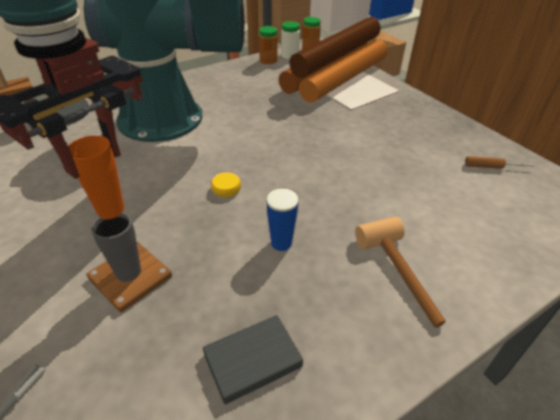

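Carried over the grey mouth, visible just past the orange foot at about (287,190) in the wrist view, still 7 mm short along x. Align, then lower.

Request:
drive_tool([
  {"gripper": -1, "dx": 0.7, "dy": 0, "dz": 0, "yaw": 0},
  {"gripper": -1, "dx": 0, "dy": 0, "dz": 1, "yaw": 0},
  {"gripper": -1, "dx": 0, "dy": 0, "dz": 1.5, "yaw": 0},
  {"gripper": -1, "dx": 0, "dy": 0, "dz": 1, "yaw": 0},
  {"gripper": -1, "dx": 0, "dy": 0, "dz": 0.7, "yaw": 0},
  {"gripper": -1, "dx": 0, "dy": 0, "dz": 0, "yaw": 0},
])

```text
t: 7.2
tcp_pos: [0.5038, -0.2531, 0.2118]
tool_rot: [0.805, -0.593, -0.001, -0.0]
wrist_force: [-0.7, -0.9, -1.4]
gripper_width: 0.65
```

```bash
python3 -c "
from m import *
go(.5042,-.2518,.165)
"
```

```text
t 7.2 tcp [ 0.5038 -0.2531  0.2118] F [-0.69 -0.9  -1.39] w 0.65 d cm [-0.1  -0.08  4.68] xaxis [ 0.297 -0.955 -0.001] zaxis [-0.0013  0.001  -1.    ]
```

Request:
drive_tool([
  {"gripper": -1, "dx": -0.1, "dy": 0, "dz": 1, "yaw": 0},
  {"gripper": -1, "dx": 0, "dy": 0, "dz": 1, "yaw": 0},
  {"gripper": -1, "dx": 0, "dy": 0, "dz": 0.5, "yaw": 0},
  {"gripper": -1, "dx": 0, "dy": 0, "dz": 0.3, "yaw": 0},
  {"gripper": -1, "dx": 0, "dy": 0, "dz": 0, "yaw": 0},
])

```text
t: 7.82
tcp_pos: [0.5038, -0.2524, 0.1845]
tool_rot: [0.805, -0.593, -0.0, -0.0]
wrist_force: [0.1, 0.2, -1.3]
gripper_width: 0.654
```

```bash
python3 -c "
from m import *
go(.5042,-.2518,.165)
"
```

```text
t 7.83 tcp [ 0.5038 -0.2524  0.1845] F [ 0.15  0.18 -1.3 ] w 0.654 d cm [-0.04 -0.05  1.95] xaxis [ 0.297 -0.955 -0.   ] zaxis [-3.e-04  3.e-04 -1.e+00]
```

Still free. Continue in small steps, watching the force.

Request:
drive_tool([
  {"gripper": -1, "dx": 0, "dy": 0, "dz": 0.4, "yaw": 0},
  {"gripper": -1, "dx": 0, "dy": 0, "dz": 0.3, "yaw": 0},
  {"gripper": -1, "dx": 0, "dy": 0, "dz": 0, "yaw": 0},
])

```text
t: 8.2
tcp_pos: [0.5037, -0.2522, 0.1774]
tool_rot: [0.805, -0.593, -0.0, -0.0]
wrist_force: [0.2, -0.0, -1.5]
gripper_width: 0.654
```

Request:
drive_tool([
  {"gripper": -1, "dx": 0, "dy": 0, "dz": 0.3, "yaw": 0},
  {"gripper": -1, "dx": 0, "dy": 0, "dz": 0, "yaw": 0},
])

```text
t: 8.45
tcp_pos: [0.5038, -0.2523, 0.1745]
tool_rot: [0.805, -0.593, -0.0, -0.0]
wrist_force: [0.2, -0.3, -2.3]
gripper_width: 0.649
```

Request:
drive_tool([
  {"gripper": -1, "dx": 0, "dy": 0, "dz": 0.3, "yaw": 0},
  {"gripper": -1, "dx": 0, "dy": 0, "dz": 0, "yaw": 0},
])

```text
t: 8.7
tcp_pos: [0.5039, -0.2523, 0.1715]
tool_rot: [0.805, -0.593, -0.0, -0.0]
wrist_force: [1.1, -0.2, -1.3]
gripper_width: 0.649
```

Request:
drive_tool([
  {"gripper": -1, "dx": 0, "dy": 0, "dz": 0.3, "yaw": 0},
  {"gripper": -1, "dx": 0, "dy": 0, "dz": 0, "yaw": 0},
])

```text
t: 8.95
tcp_pos: [0.5039, -0.2522, 0.1685]
tool_rot: [0.805, -0.593, -0.0, -0.0]
wrist_force: [1.4, 1.4, -0.8]
gripper_width: 0.65
```

Request:
drive_tool([
  {"gripper": -1, "dx": -0.03, "dy": -0.06, "dz": 0.2, "yaw": 0},
  {"gripper": -1, "dx": 0, "dy": 0, "dz": 0, "yaw": 0},
])

```text
t: 9.2
tcp_pos: [0.5043, -0.2519, 0.1664]
tool_rot: [0.805, -0.593, -0.0, 0.0]
wrist_force: [0.4, 0.6, -0.8]
gripper_width: 0.653
```

Request:
drive_tool([
  {"gripper": -1, "dx": 0, "dy": 0, "dz": 0.2, "yaw": 0},
  {"gripper": -1, "dx": 0, "dy": 0, "dz": 0, "yaw": 0},
])

```text
t: 9.45
tcp_pos: [0.5043, -0.2519, 0.1645]
tool_rot: [0.805, -0.593, -0.0, -0.0]
wrist_force: [-0.1, 1.0, -0.9]
gripper_width: 0.652
```

Nearly centred. Continue.

Request:
drive_tool([
  {"gripper": -1, "dx": -0.03, "dy": 0, "dz": 0.2, "yaw": 0},
  {"gripper": -1, "dx": 0, "dy": 0, "dz": 0, "yaw": 0},
])

```text
t: 9.7
tcp_pos: [0.5043, -0.2517, 0.1626]
tool_rot: [0.805, -0.593, 0.0, -0.0]
wrist_force: [0.2, 0.8, -0.4]
gripper_width: 0.652
```

Request:
drive_tool([
  {"gripper": -1, "dx": 0, "dy": 0, "dz": 0.2, "yaw": 0},
  {"gripper": -1, "dx": 0, "dy": 0, "dz": 0, "yaw": 0},
])

```text
t: 9.95
tcp_pos: [0.5044, -0.2517, 0.1608]
tool_rot: [0.805, -0.593, 0.0, -0.0]
wrist_force: [0.4, 2.0, 1.8]
gripper_width: 0.649
```

Contact with a sideways bias. I'll open slightly so the tub drops and centres itself, then regrip.

Request:
drive_tool([
  {"gripper": 0.6, "dx": 0, "dy": 0, "dz": 0, "yaw": 0},
  {"gripper": 0.6, "dx": 0, "dy": 0, "dz": 0, "yaw": 0},
  {"gripper": 0.6, "dx": 0, "dy": 0, "dz": 0, "yaw": 0},
  {"gripper": 0.6, "dx": 0, "dy": 0, "dz": 0, "yaw": 0},
])

```text
t: 10.45
tcp_pos: [0.5042, -0.2517, 0.1606]
tool_rot: [0.805, -0.593, -0.0, 0.0]
wrist_force: [-0.5, 0.2, 0.2]
gripper_width: 0.799
```

```bash
python3 -c "
from m import *
d=grab('wrist','w5'); W=cloud(d)
go(.5042,-.2518,.165)
img=d['img'].astype(int)
o=(img[...,0]>img[...,2]*2)&(np.mgrid[:420,:560][0]>190)
W2=W.copy(); W2[~o]=np.nan
z=W2[200:310,215:345,2]; print(np.nanpercentile(z,[50,90,97,99,99.8]))
d=grab('scene','s5'); W=cloud(d)
img=d['img'].astype(int)
o=(img[...,0]>img[...,2]*2)
z=W[...,2][o&(np.hypot(*(W[...,:2]-[.504,-.252]).transpose(2,0,1))<.04)]; print(np.nanpercentile(z,[50,90,97,99,99.8]))
"
```

```text
t 10.5 tcp [ 0.5042 -0.2517  0.1606] F [-0.23  0.48  1.16] w 0.802 d cm [ 0.01  0.01 -0.44] xaxis [ 0.297 -0.955 -0.   ] zaxis [-1.e-04  1.e-04 -1.e+00]
[0.15944461 0.1884225  0.19060101 0.1910236  0.19159237]
[0.17945483 0.30945206 0.32609108 0.33058742 0.33343305]
```

View pics/w5.png

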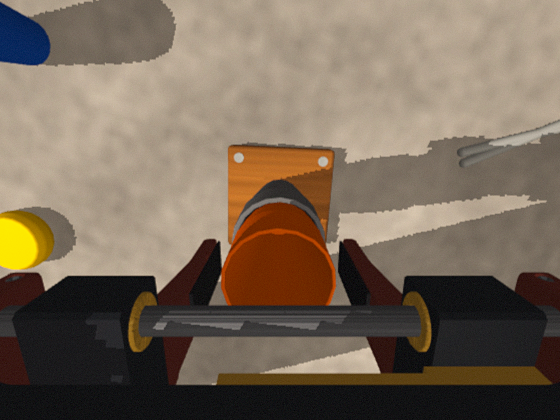

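View pics/s5.png

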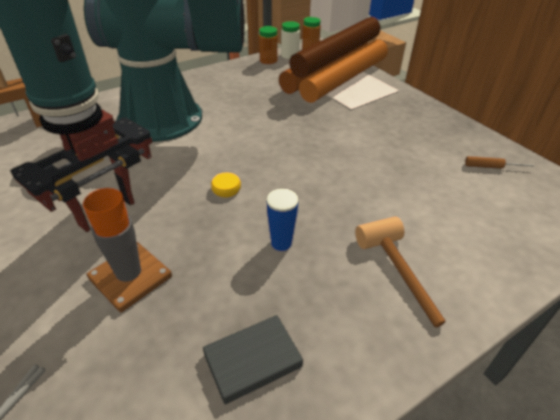

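Orange is seated upright, with its rim at z≈0.1905 (52 mm above grey, within 44 to 60). The rim is centred at (279,268) in the wrist view. Regrip and push gently.

Request:
drive_tool([
  {"gripper": -1, "dx": 0, "dy": 0, "dz": 0, "yaw": 0},
  {"gripper": -1, "dx": 0, "dy": 0, "dz": 0, "yaw": 0},
  {"gripper": -1, "dx": 0, "dy": 0, "dz": 0, "yaw": 0},
  {"gripper": -1, "dx": 0, "dy": 0, "dz": 0, "yaw": 0},
])

```text
t: 11.05
tcp_pos: [0.5042, -0.2515, 0.1606]
tool_rot: [0.805, -0.593, -0.0, -0.0]
wrist_force: [-1.0, 1.7, 0.1]
gripper_width: 0.652
```

Request:
drive_tool([
  {"gripper": -1, "dx": 0, "dy": 0, "dz": 0.1, "yaw": 0},
  {"gripper": -1, "dx": 0, "dy": 0, "dz": 0.05, "yaw": 0},
  {"gripper": -1, "dx": 0, "dy": 0, "dz": 0, "yaw": 0},
])

```text
t: 11.42
tcp_pos: [0.5043, -0.2516, 0.1593]
tool_rot: [0.805, -0.593, 0.0, -0.0]
wrist_force: [-0.8, 1.8, 3.4]
gripper_width: 0.65
```

Request:
drive_tool([
  {"gripper": -1, "dx": 0, "dy": 0, "dz": 0.1, "yaw": 0},
  {"gripper": -1, "dx": 0, "dy": 0, "dz": 0.05, "yaw": 0},
  {"gripper": -1, "dx": 0, "dy": 0, "dz": 0, "yaw": 0},
])

```text
t: 11.8
tcp_pos: [0.5044, -0.2516, 0.158]
tool_rot: [0.805, -0.593, 0.0, -0.0]
wrist_force: [-0.6, 1.4, 6.8]
gripper_width: 0.653
```

Request:
drive_tool([
  {"gripper": -1, "dx": 0, "dy": 0, "dz": 0.06, "yaw": 0},
  {"gripper": -1, "dx": 0, "dy": 0, "dz": 0, "yaw": 0},
])

```text
t: 12.05
tcp_pos: [0.5045, -0.2516, 0.1576]
tool_rot: [0.805, -0.593, 0.0, -0.0]
wrist_force: [-0.6, 1.9, 6.9]
gripper_width: 0.65
```

```bash
python3 -c "
from m import *
go(.5042,-.2518,.165)
"
```

```text
t 12.05 tcp [ 0.5045 -0.2516  0.1576] F [-0.59  1.92  6.95] w 0.65 d cm [ 0.01  0.03 -0.74] xaxis [ 0.297 -0.955  0.   ] zaxis [ 5.e-04  0.e+00 -1.e+00]
```

Request:
drive_tool([
  {"gripper": -1, "dx": 0, "dy": 0, "dz": 0.04, "yaw": 0},
  {"gripper": -1, "dx": 0, "dy": 0, "dz": 0, "yaw": 0},
  {"gripper": -1, "dx": 0, "dy": 0, "dz": 0, "yaw": 0},
  {"gripper": -1, "dx": 0, "dy": 0, "dz": 0, "yaw": 0},
  {"gripper": -1, "dx": 0, "dy": 0, "dz": 0, "yaw": 0},
  {"gripper": -1, "dx": 0, "dy": 0, "dz": 0, "yaw": 0},
])

```text
t: 12.8
tcp_pos: [0.5045, -0.2516, 0.1573]
tool_rot: [0.805, -0.593, 0.0, -0.0]
wrist_force: [-1.9, 2.0, 8.0]
gripper_width: 0.653
```

Pushed at 8.0 N and held. Ease off, release and go to blue.

Request:
drive_tool([
  {"gripper": -1, "dx": 0, "dy": 0, "dz": -0.3, "yaw": 0},
  {"gripper": -1, "dx": 0, "dy": 0, "dz": 0, "yaw": 0},
  {"gripper": 1, "dx": 0, "dy": 0, "dz": 0, "yaw": 0},
  {"gripper": 1, "dx": 0, "dy": 0, "dz": 0, "yaw": 0},
  {"gripper": 1, "dx": 0, "dy": 0, "dz": 0, "yaw": 0},
  {"gripper": 1, "dx": 0, "dy": 0, "dz": -1, "yaw": 0},
  {"gripper": 1, "dx": 0, "dy": 0, "dz": -3, "yaw": 0},
  {"gripper": 1, "dx": 0, "dy": 0, "dz": -4, "yaw": 0},
  {"gripper": 1, "dx": 0, "dy": 0, "dz": -2, "yaw": 0},
  {"gripper": 1, "dx": 0, "dy": 0, "dz": 0, "yaw": 0},
])

```text
t: 14.05
tcp_pos: [0.5055, -0.2524, 0.262]
tool_rot: [0.805, -0.593, 0.002, -0.0]
wrist_force: [-0.3, 0.4, 0.4]
gripper_width: 1.003
```

```bash
python3 -c "
from m import *
d=grab('wrist','w6'); W=cloud(d)
go(.5786,.0278,.25)
img=d['img'].astype(int)
o=(img[...,0]>img[...,2]*2)
W2=W.copy(); W2[~o]=np.nan
meas(W2,(280,220),120,'orange',(.185,.197))
"
```

```text
t 14.1 tcp [ 0.5046 -0.2519  0.2604] F [-0.09 -1.08 -0.75] w 0.994 d cm [-24.51 -15.37   1.02] xaxis [ 0.297 -0.955  0.001] zaxis [ 0.0015 -0.001  -1.    ]
orange 748 z [0.1855 0.1897 0.1911] encl [ 0.5042 -0.2518] 0.0291 circ [ 0.5047 -0.2517] 0.0275 dist 0.564
```

View pics/w6.png

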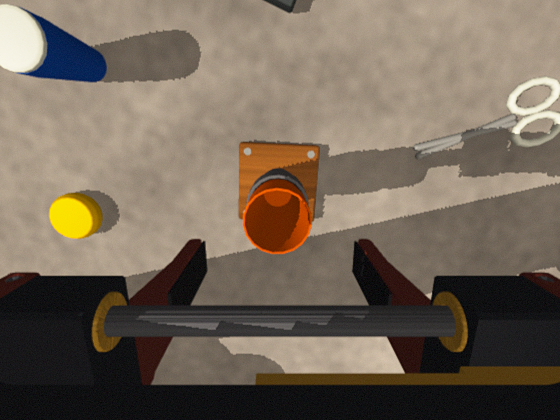

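The orange tub stays in the grey one with its rim at (278,220), fitted at (0.504,-0.252), z 0.190. The push was truly seated. Now over blue.

Request:
drive_tool([
  {"gripper": 1, "dx": -4, "dy": -2.5, "dz": 0, "yaw": 0},
  {"gripper": 1, "dx": -4.1, "dy": -2.6, "dz": 0, "yaw": 0},
  {"gripper": 1, "dx": -4.1, "dy": -2.6, "dz": 0, "yaw": 0},
  {"gripper": 1, "dx": -4.1, "dy": -2.6, "dz": 0, "yaw": 0},
  {"gripper": 1, "dx": -4.1, "dy": -2.6, "dz": 0, "yaw": 0},
  {"gripper": 1, "dx": -4.1, "dy": -2.5, "dz": 0, "yaw": 0},
  {"gripper": 1, "dx": 0, "dy": 0, "dz": 0.5, "yaw": 0},
  {"gripper": 1, "dx": 0, "dy": 0, "dz": 0, "yaw": 0},
])

```text
t: 15.1
tcp_pos: [0.5773, 0.0278, 0.253]
tool_rot: [0.806, -0.592, -0.001, 0.001]
wrist_force: [-1.0, 0.4, 0.3]
gripper_width: 1.003
```

```bash
python3 -c "
from m import *
d=grab('wrist','w7'); W=cloud(d)
meas(W,(280,200),110,'blue',(.114,.127))
go(.5795,.028,.089)
"
```

```text
blue 2269 z [0.1173 0.1192 0.1204] encl [0.5794 0.028 ] 0.0287 circ [0.5798 0.0283] 0.0199 dist 0.58
t 15.15 tcp [0.5776 0.0272 0.2535] F [ 0.59 -0.82  0.65] w 0.996 d cm [-1.000e-02 -2.500e-01  1.645e+01] xaxis [ 0.297 -0.955 -0.   ] zaxis [-2.5e-03 -3.0e-04 -1.0e+00]
```

View pics/w7.png

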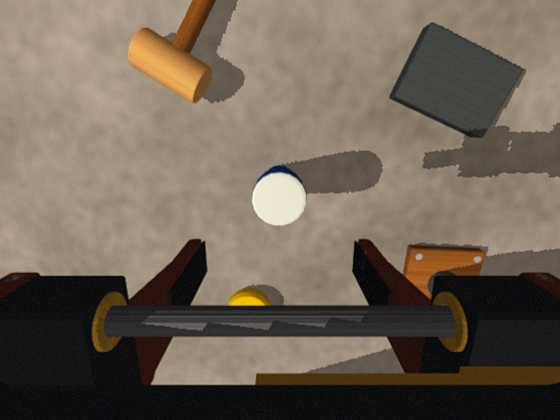

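Lid centred at (279,198), fitted at (0.5795,0.028), z 0.120. Descend and grip.

Request:
drive_tool([
  {"gripper": 1, "dx": 0, "dy": -0.2, "dz": 3.5, "yaw": 0},
  {"gripper": 1, "dx": 0, "dy": 0, "dz": 4, "yaw": 0},
  {"gripper": 1, "dx": 0, "dy": 0, "dz": 4, "yaw": 0},
  {"gripper": 1, "dx": 0, "dy": 0, "dz": 3.5, "yaw": 0},
  {"gripper": 1, "dx": 0, "dy": 0, "dz": 1.4, "yaw": 0},
  {"gripper": 1, "dx": 0, "dy": 0, "dz": 0, "yaw": 0},
  {"gripper": -1, "dx": 0, "dy": 0, "dz": 0, "yaw": 0},
  {"gripper": -1, "dx": 0, "dy": 0, "dz": 0, "yaw": 0},
  {"gripper": -1, "dx": 0, "dy": 0, "dz": 0, "yaw": 0},
  {"gripper": -1, "dx": 0, "dy": 0, "dz": 0, "yaw": 0},
])

```text
t: 16.4
tcp_pos: [0.5809, 0.0288, 0.0914]
tool_rot: [0.805, -0.593, 0.0, -0.0]
wrist_force: [-0.3, 1.1, 4.1]
gripper_width: 0.659
```

```bash
python3 -c "
from m import *
d=grab('wrist','w8'); W=cloud(d)
go(.5795,.028,.089)
"
```

```text
t 16.45 tcp [0.5809 0.0288 0.0914] F [-1.01  0.19  4.16] w 0.655 d cm [0.03 0.16 0.24] xaxis [ 0.297 -0.955  0.   ] zaxis [ 1.3e-03  1.0e-04 -1.0e+00]
```

View pics/w8.png

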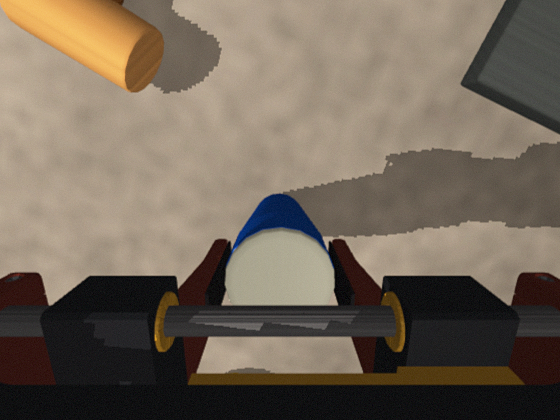

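Blue is gripped, lid at (280,268), with the TCP about 1.3 mm ahead of its axis. Lift high and carry.

Request:
drive_tool([
  {"gripper": -1, "dx": 0, "dy": 0, "dz": -1, "yaw": 0},
  {"gripper": -1, "dx": 0, "dy": 0, "dz": -3, "yaw": 0},
  {"gripper": -1, "dx": 0, "dy": 0, "dz": -4, "yaw": 0},
  {"gripper": -1, "dx": 0, "dy": 0, "dz": -4, "yaw": 0},
  {"gripper": -1, "dx": 0, "dy": 0, "dz": -4, "yaw": 0},
  {"gripper": -1, "dx": 0, "dy": 0, "dz": -4, "yaw": 0},
  {"gripper": -1, "dx": 0, "dy": 0, "dz": -2, "yaw": 0},
  {"gripper": -1, "dx": 0, "dy": 0, "dz": 0, "yaw": 0},
])

```text
t: 17.45
tcp_pos: [0.5812, 0.0286, 0.3126]
tool_rot: [0.805, -0.593, 0.001, -0.001]
wrist_force: [-0.1, -0.3, -2.5]
gripper_width: 0.654
```

Request:
drive_tool([
  {"gripper": -1, "dx": 2, "dy": 1.3, "dz": 0, "yaw": 0},
  {"gripper": -1, "dx": 3.5, "dy": 2.2, "dz": 0, "yaw": 0},
  {"gripper": -1, "dx": 4, "dy": 2.5, "dz": 0, "yaw": 0},
  {"gripper": -1, "dx": 4, "dy": 2.5, "dz": 0, "yaw": 0},
  {"gripper": -1, "dx": 4, "dy": 2.5, "dz": 0, "yaw": 0},
  {"gripper": -1, "dx": 4, "dy": 2.5, "dz": 0, "yaw": 0},
  {"gripper": -1, "dx": 2, "dy": 1.3, "dz": 0, "yaw": 0},
  {"gripper": -1, "dx": 1, "dy": 0.7, "dz": 0, "yaw": 0},
  {"gripper": -1, "dx": 0, "dy": 0, "dz": 0, "yaw": 0},
])

```text
t: 18.58
tcp_pos: [0.5047, -0.2512, 0.3097]
tool_rot: [0.805, -0.593, -0.001, -0.0]
wrist_force: [0.3, 0.9, -0.7]
gripper_width: 0.655
```

```bash
python3 -c "
from m import *
d=grab('wrist','w9'); d=grab('top','t9'); d=grab('scene','s9')
go(.5057,-.2513,.3)
"
```

```text
t 18.73 tcp [ 0.5054 -0.2502  0.3104] F [-0.43 -0.87 -1.52] w 0.654 d cm [0.12 0.   1.04] xaxis [ 0.298 -0.954 -0.001] zaxis [-4.e-04  9.e-04 -1.e+00]
```

View pics/w9.png

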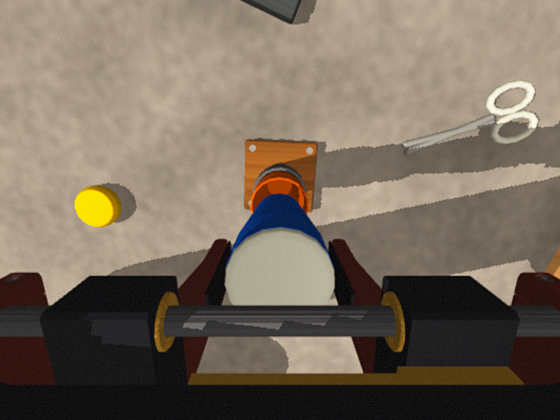

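View pics/s9.png

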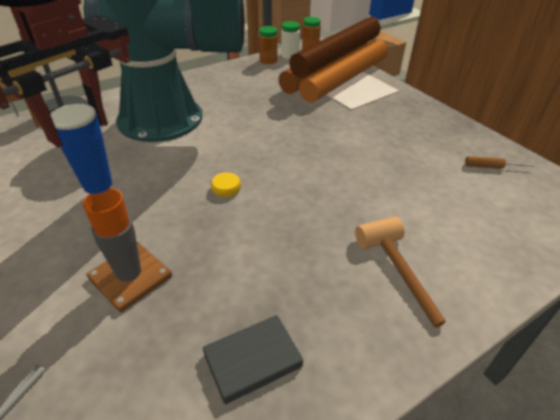

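Blue hangs upright above the orange mouth at (278,190). Align and lower.

Request:
drive_tool([
  {"gripper": -1, "dx": 0.12, "dy": 0, "dz": 1, "yaw": 0},
  {"gripper": -1, "dx": 0, "dy": 0, "dz": 1.5, "yaw": 0},
  {"gripper": -1, "dx": 0, "dy": 0, "dz": 1, "yaw": 0},
  {"gripper": -1, "dx": 0, "dy": 0, "dz": 0.5, "yaw": 0},
  {"gripper": -1, "dx": 0, "dy": 0, "dz": 0, "yaw": 0},
])

```text
t: 19.35
tcp_pos: [0.5054, -0.2524, 0.2701]
tool_rot: [0.805, -0.593, -0.001, -0.0]
wrist_force: [0.7, -0.1, -1.4]
gripper_width: 0.653
```

Request:
drive_tool([
  {"gripper": -1, "dx": 0, "dy": 0, "dz": 1, "yaw": 0},
  {"gripper": -1, "dx": 0, "dy": 0, "dz": 1, "yaw": 0},
  {"gripper": -1, "dx": 0, "dy": 0, "dz": 0.5, "yaw": 0},
  {"gripper": -1, "dx": 0, "dy": 0, "dz": 0, "yaw": 0},
  {"gripper": -1, "dx": 0, "dy": 0, "dz": 0, "yaw": 0},
])

```text
t: 19.98
tcp_pos: [0.5058, -0.2526, 0.2458]
tool_rot: [0.805, -0.593, 0.0, -0.0]
wrist_force: [-0.1, 0.1, -1.0]
gripper_width: 0.656
```

Request:
drive_tool([
  {"gripper": -1, "dx": -0.1, "dy": 0, "dz": 0.6, "yaw": 0},
  {"gripper": -1, "dx": 0, "dy": 0, "dz": 0.6, "yaw": 0},
  {"gripper": -1, "dx": 0, "dy": 0, "dz": 0, "yaw": 0},
])

```text
t: 20.35
tcp_pos: [0.5049, -0.2512, 0.2329]
tool_rot: [0.805, -0.593, -0.001, 0.0]
wrist_force: [0.0, 0.2, -1.3]
gripper_width: 0.657
```

Request:
drive_tool([
  {"gripper": -1, "dx": 0, "dy": 0, "dz": 0.4, "yaw": 0},
  {"gripper": -1, "dx": 0, "dy": 0, "dz": 0, "yaw": 0},
])

```text
t: 20.6
tcp_pos: [0.5051, -0.2515, 0.2293]
tool_rot: [0.805, -0.593, -0.0, -0.0]
wrist_force: [0.4, 0.1, -1.4]
gripper_width: 0.66
```

Request:
drive_tool([
  {"gripper": -1, "dx": 0, "dy": 0, "dz": 0.3, "yaw": 0},
  {"gripper": -1, "dx": 0, "dy": 0, "dz": 0, "yaw": 0},
])

```text
t: 20.85
tcp_pos: [0.5052, -0.2515, 0.2264]
tool_rot: [0.805, -0.593, -0.0, -0.0]
wrist_force: [0.4, 0.0, -1.2]
gripper_width: 0.652
```

Request:
drive_tool([
  {"gripper": -1, "dx": 0, "dy": 0, "dz": 0.3, "yaw": 0},
  {"gripper": -1, "dx": 0, "dy": 0, "dz": 0, "yaw": 0},
])

```text
t: 21.1
tcp_pos: [0.5052, -0.2514, 0.2234]
tool_rot: [0.805, -0.593, -0.0, -0.0]
wrist_force: [0.7, 0.9, -1.5]
gripper_width: 0.653
```

Request:
drive_tool([
  {"gripper": -1, "dx": 0, "dy": 0, "dz": 0.3, "yaw": 0},
  {"gripper": -1, "dx": 0, "dy": 0, "dz": 0, "yaw": 0},
])

```text
t: 21.35
tcp_pos: [0.5053, -0.2514, 0.2204]
tool_rot: [0.805, -0.593, -0.0, -0.0]
wrist_force: [0.0, -0.3, -2.5]
gripper_width: 0.659
```

Request:
drive_tool([
  {"gripper": -1, "dx": 0, "dy": 0, "dz": 0.15, "yaw": 0},
  {"gripper": -1, "dx": 0, "dy": 0, "dz": 0, "yaw": 0},
])

```text
t: 21.6
tcp_pos: [0.5053, -0.2515, 0.2191]
tool_rot: [0.805, -0.593, -0.0, -0.0]
wrist_force: [0.4, -0.3, -0.2]
gripper_width: 0.653
```

Request:
drive_tool([
  {"gripper": -1, "dx": 0, "dy": 0, "dz": 0.15, "yaw": 0},
  {"gripper": -1, "dx": 0, "dy": 0, "dz": 0, "yaw": 0},
])

```text
t: 21.85
tcp_pos: [0.5054, -0.2515, 0.2176]
tool_rot: [0.805, -0.593, 0.0, -0.0]
wrist_force: [0.6, 0.1, -1.4]
gripper_width: 0.657
```

Request:
drive_tool([
  {"gripper": -1, "dx": 0, "dy": 0, "dz": 0.15, "yaw": 0},
  {"gripper": -1, "dx": 0, "dy": 0, "dz": 0, "yaw": 0},
])

```text
t: 22.1
tcp_pos: [0.5054, -0.2515, 0.2161]
tool_rot: [0.805, -0.593, -0.0, -0.0]
wrist_force: [0.7, 0.8, -0.8]
gripper_width: 0.658
```

Request:
drive_tool([
  {"gripper": -1, "dx": 0, "dy": 0, "dz": 0.1, "yaw": 0},
  {"gripper": -1, "dx": 0, "dy": 0, "dz": 0, "yaw": 0},
])

```text
t: 22.35
tcp_pos: [0.5054, -0.2515, 0.2152]
tool_rot: [0.805, -0.593, 0.0, -0.0]
wrist_force: [1.2, 0.7, -0.1]
gripper_width: 0.653
```

Request:
drive_tool([
  {"gripper": -1, "dx": 0, "dy": 0, "dz": 0.1, "yaw": 0},
  {"gripper": -1, "dx": 0, "dy": 0, "dz": 0, "yaw": 0},
])

```text
t: 22.6
tcp_pos: [0.5054, -0.2516, 0.2142]
tool_rot: [0.805, -0.593, 0.0, -0.0]
wrist_force: [0.6, 0.8, 0.8]
gripper_width: 0.657
```

Contact. Let it settle by opening slightly, then check.

Request:
drive_tool([
  {"gripper": 0.6, "dx": 0, "dy": 0, "dz": 0, "yaw": 0},
  {"gripper": 0.6, "dx": 0, "dy": 0, "dz": 0, "yaw": 0},
  {"gripper": 0.6, "dx": 0, "dy": 0, "dz": 0, "yaw": 0},
  {"gripper": 0.6, "dx": 0, "dy": 0, "dz": 0, "yaw": 0},
])

```text
t: 23.1
tcp_pos: [0.5052, -0.2516, 0.2141]
tool_rot: [0.805, -0.593, -0.0, 0.0]
wrist_force: [-0.2, -0.7, -0.4]
gripper_width: 0.799
```

```bash
python3 -c "
from m import *
d=grab('wrist','w10'); W=cloud(d); grab('scene','s10')
go(.5057,-.2513,.3)
meas(W,(280,270),60,'blue',(.232,.252))
print(np.nanmedian(W[265:275,270:290,2]))
"
```

```text
t 23.2 tcp [ 0.5053 -0.2516  0.2142] F [-0.29  0.33 -0.02] w 0.798 d cm [-0.01 -0.05 -8.58] xaxis [ 0.297 -0.955 -0.   ] zaxis [-1.e-04  1.e-04 -1.e+00]
blue 7638 z [0.2366 0.2414 0.2424] encl [ 0.5051 -0.2513] 0.0289 circ [ 0.5097 -0.2501] 0.0186 dist 0.564
0.2416352934872663
```

View pics/w10.png

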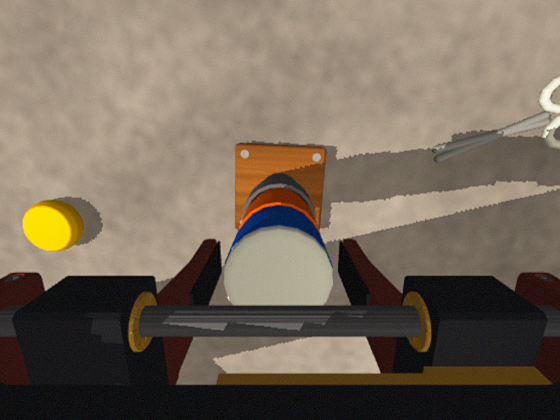

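View pics/s10.png

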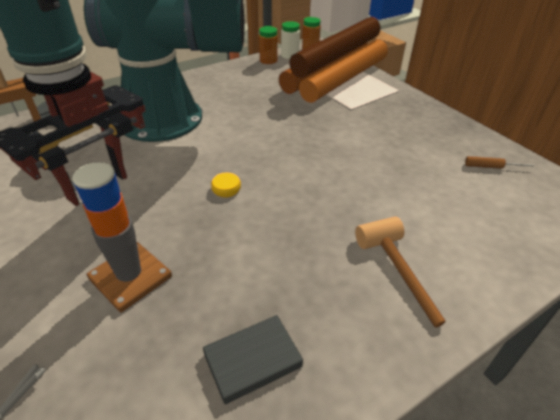

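Blue is seated upright with its top at z≈0.2416 (51 mm above the orange rim), lid centred at (279,266). Regrip and push.

Request:
drive_tool([
  {"gripper": -1, "dx": 0, "dy": 0, "dz": 0, "yaw": 0},
  {"gripper": -1, "dx": 0, "dy": 0, "dz": 0, "yaw": 0},
  {"gripper": -1, "dx": 0, "dy": 0, "dz": 0, "yaw": 0},
  {"gripper": -1, "dx": 0, "dy": 0, "dz": 0, "yaw": 0},
])

```text
t: 23.7
tcp_pos: [0.5053, -0.2514, 0.2141]
tool_rot: [0.805, -0.593, -0.0, -0.0]
wrist_force: [-0.0, 0.6, -0.2]
gripper_width: 0.654
```

Request:
drive_tool([
  {"gripper": -1, "dx": 0, "dy": 0, "dz": 0.1, "yaw": 0},
  {"gripper": -1, "dx": 0, "dy": 0, "dz": 0.05, "yaw": 0},
  {"gripper": -1, "dx": 0, "dy": 0, "dz": 0, "yaw": 0},
])

```text
t: 24.08
tcp_pos: [0.5054, -0.2515, 0.2128]
tool_rot: [0.805, -0.593, 0.0, -0.0]
wrist_force: [-0.4, 1.0, 3.5]
gripper_width: 0.657
```

Request:
drive_tool([
  {"gripper": -1, "dx": 0, "dy": 0, "dz": 0.1, "yaw": 0},
  {"gripper": -1, "dx": 0, "dy": 0, "dz": 0.05, "yaw": 0},
  {"gripper": -1, "dx": 0, "dy": 0, "dz": 0, "yaw": 0},
])

```text
t: 24.45
tcp_pos: [0.5055, -0.2515, 0.2116]
tool_rot: [0.805, -0.593, 0.0, -0.0]
wrist_force: [-1.2, 1.5, 5.4]
gripper_width: 0.654
```

Request:
drive_tool([
  {"gripper": -1, "dx": 0, "dy": 0, "dz": 0.06, "yaw": 0},
  {"gripper": -1, "dx": 0, "dy": 0, "dz": 0, "yaw": 0},
])

```text
t: 24.7
tcp_pos: [0.5055, -0.2515, 0.2111]
tool_rot: [0.805, -0.593, 0.0, -0.0]
wrist_force: [-1.1, 2.4, 7.3]
gripper_width: 0.651
```

Request:
drive_tool([
  {"gripper": -1, "dx": 0, "dy": 0, "dz": 0.04, "yaw": 0},
  {"gripper": -1, "dx": 0, "dy": 0, "dz": 0, "yaw": 0},
  {"gripper": -1, "dx": 0, "dy": 0, "dz": 0, "yaw": 0},
  {"gripper": -1, "dx": 0, "dy": 0, "dz": 0, "yaw": 0},
  {"gripper": -1, "dx": 0, "dy": 0, "dz": 0, "yaw": 0},
  {"gripper": -1, "dx": 0, "dy": 0, "dz": 0, "yaw": 0},
])

```text
t: 25.45
tcp_pos: [0.5056, -0.2515, 0.2108]
tool_rot: [0.805, -0.593, 0.0, -0.0]
wrist_force: [-0.4, 1.2, 8.1]
gripper_width: 0.655
```

Held at 8.1 N. Ease off, release and retreat.

Request:
drive_tool([
  {"gripper": -1, "dx": 0, "dy": 0, "dz": -0.33, "yaw": 0},
  {"gripper": -1, "dx": 0, "dy": 0, "dz": 0, "yaw": 0},
  {"gripper": 1, "dx": 0, "dy": 0, "dz": 0, "yaw": 0},
  {"gripper": 1, "dx": 0, "dy": 0, "dz": 0, "yaw": 0},
  {"gripper": 1, "dx": 0, "dy": 0, "dz": 0, "yaw": 0},
  {"gripper": 1, "dx": 0, "dy": 0, "dz": -1, "yaw": 0},
  {"gripper": 1, "dx": 0, "dy": 0, "dz": -3, "yaw": 0},
  {"gripper": 1, "dx": 0, "dy": 0, "dz": -4, "yaw": 0},
  {"gripper": 1, "dx": 0, "dy": 0, "dz": -2, "yaw": 0},
  {"gripper": 1, "dx": 0, "dy": 0, "dz": 0, "yaw": 0},
])

```text
t: 26.7
tcp_pos: [0.5064, -0.2523, 0.3158]
tool_rot: [0.805, -0.593, 0.002, -0.0]
wrist_force: [1.3, 0.6, -0.4]
gripper_width: 0.997
```

```bash
python3 -c "
from m import *
d=grab('wrist','w11'); W=cloud(d); grab('scene','s11')
go(.5057,-.2513,.3)
img=d['img'].astype(int)
o=(W[...,2]>.232)&(W[...,2]<.25)&(img.min(2)>100)
W2=W.copy();W2[~o]=np.nan
meas(W2,(280,230),100,'blue',(.232,.25))
A=W[...,:][o]; c=np.linalg.lstsq(np.c_[A[:,:2],np.ones(len(A))],A[:,2],rcond=None)[0]; print('tilt',c[:2])
o=(W[...,2]>.145)&(W[...,2]<.195)&(img[...,0]>img[...,2]*2); print('orange top z',np.percentile(W[o][:,2],98), W[o].mean(0))
"
```

```text
t 26.8 tcp [ 0.5051 -0.2514  0.3131] F [-0.25 -0.16 -0.46] w 1.0 d cm [ 0.01 -0.06  1.31] xaxis [ 0.297 -0.955 -0.   ] zaxis [-2.e-04  2.e-04 -1.e+00]
blue 3357 z [0.2392 0.2411 0.2423] encl [ 0.5043 -0.2517] 0.0288 circ [ 0.5053 -0.2513] 0.0199 dist 0.564
tilt [-0.0106546  -0.00759361]
orange top z 0.19083540122535692 [ 0.52771176 -0.24509627  0.17772162]
```

View pics/w11.png

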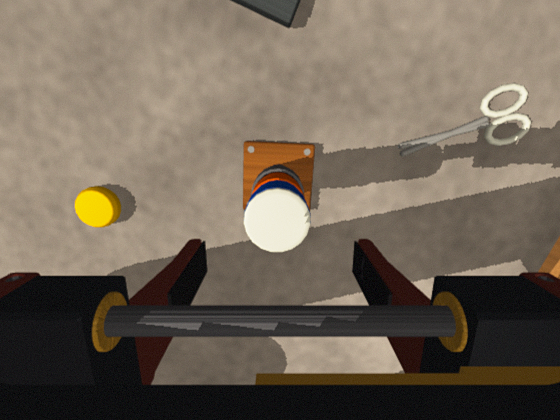

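View pics/s11.png

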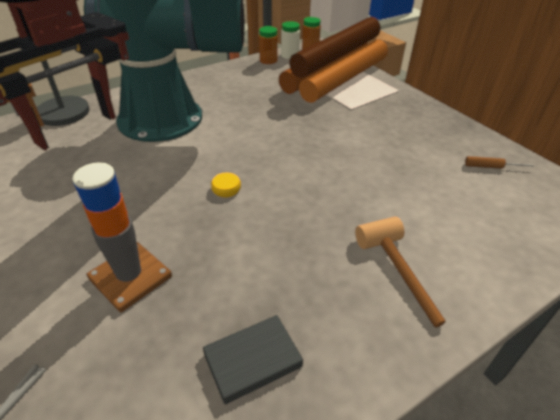

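The stack stands upright and free at (278,219) in the wrist view, top at z 0.241. The gripper is clear and the bystanders look unmoved, so I'm handing it in.

```bash
python3 -c "
from h import *
print(bot.finish_job())"
```

```text
the job is handed in; nothing more can be done
None
```

The tubs are nested upright: orange in the grey tub, then blue in the orange. I let go and handed the job in at about 27 s; it returned no verdict.

- **Orange:** I lowered it in, let it centre itself, then pushed straight down. The force read 8.0 N at the end of a hold of about 0.6 s. Its rim is at about z 0.19, 52 mm above the grey rim.
- **Blue:** Seated the same way, reading 8.1 N at the end of a similar hold. From the forces and tub weights I estimate the liner went down about 3.6 mm on the orange push and 4.3 mm on the blue one, well below the 7.5 mm jam limit. The liner could not be read directly.
- **Last checks:** The lid centre was at (0.504 to 0.505, -0.252), within about 1 mm of the orange tub's axis. Its top was at z 0.241, about 51 mm above the orange rim. A plane fit to the lid gave a tilt of about 0.013 rad, against the 0.07 limit.
- **Surroundings:** The gripper was open and about 70 mm above the stack. In the last scene picture the slab, mallet and wax looked unmoved, but I did not measure them.

**What disagreed:** The scene and top cameras differed by about 3 to 4 mm in absolute position. The wrist camera's readings fell between the two, so I used those. The first move call was refused, probably because rows lacked the yaw value, and nothing moved.

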